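Strip a stub shaft into its parts organiser

ROBOT

A 7-joint arm with a two-finger parallel gripper is mounted at the origin on a cart in front of the work surface, level with it; the furniture and walls round the work are solid. World frame = base frame: x ahead of the robot, y to its left, z up, the work surface at z = 0. Lengths are in m, angles in rad, forces in N, time in s.
With the tool pointing down it reaches from about 0.4 to 0.85 m from the base axis. Payload 4.5 kg.
Tool frame: the origin (TCP) lies at the very end of the fingers, on their centre line; the grasp point (between the pads) lies 19 mm behind it (r.grip_depth is the z of the grasp point in the tool frame, in m); z points along the fingers, y is the line along which they close (so a half turn about z gives the same grasp; the last joint's range is limited). The gripper opens to 88 mm and grips with 3 to 60 N. Pads are 18 mm wide; open, the fingers measure 123 mm over their backs; the gripper's body (75 mm by 187 mm) begins 45 mm behind the grasp point.
Start: joints at [-1.19, 0.689, -0.195, 1.565, 0.157, 0.902, -0.215], TCP at [0.212, 0.588, 0.2] pointing down, gripper open.
Joint ranges: [-3.01, 3.01], [-0.46, 2.08], [-1.47, 1.51], [0.13, 2.56], [-1, 4.14], [0.04, 2.09], [-2.66, 2.66]. Speed limits (rad/s): [2.57, 2.57, 3.14, 3.14, 3.14, 3.14, 3.14].

INTERFACE

Orientations are given as a unit quaternion [x, y, z, w].
In Python, from plant import r, viewer, order, probe_bus gives the robot as it stands (r), with the cameras (viewer), the job (order) and the readings (probe_bus).
- The arm moves only by the tool step_hand, called after "Request:" by a JSON object that holds its "fn" and its "kwargs". Schema: {"type":"object","properties":{"rows":{"type":"string"},"force":{"type":"number"},"only":{"type":"string"},"quiet":{"type":"boolean"},"lines":{"type":"string"}},"required":["rows"],"additionalProperties":false}. rows is a string of 1 to 10 rows, one to a line, with the numbers parted by spaces; each row has 7 numbers: the opening from 0.0 (shut) to 1.0 (fully open), then dx, dy, dz in a scale on which 1.0 is 75 cm, then a rotation vector rx, ry, rz in a scale on which 1.0 is pi/2 rad; each row is the pose to reach, as a shift and turn from the pose commanded when the call began, along the tool's axes at that moment; what a row does not reach only later rows make up. A row lasts 1/10 s, in which the tool goes at most 0.05 m and 0.15 rad, less where a joint would pass 70% of its speed; a pose out of reach is approached as far as the arm can. The fingers move at their own pace and stop on an object; force is the grip in N (left out, the last holds). Time passes only in rows, so rows that do not move let the fingers close. The tool returns the time, the measured TCP pose, the force, the opening and the grip force at its end. only (a regular expression) keeps the lines of the reply that match it, lines (a string "A,B") keeps lines A to B, and quiet returns only ok. No shift or turn number may pass 1 either way. Input that does not fit is refused with a message, and nothing moves.
- probe_bus.get_state(): the state, without advancing time (a new reading comes with each control period).
- viewer.snapshot(name): name is "side" or "top"; returns the picture (384x512x3 uint8, red, green, blue); there is no depth.
- viewer.camera_params(name): a dict with "fx", "fy", "cx", "cy" (pixels), "rvec" (rotation vector, rad) and "tvec" (3), from world to camera coordinates, as OpenCV has them. Camera axes: x right, y down, z forward; pixel columns grow to the right and rows downward; lengths in m; the calibration is good to about 2 mm. A picture is of the moment at which its call begins. camera_params takes no time and is no camera call.
- order.finish_job(): hands the job in; it is judged then, once.
The state is a dict: "clock": time; "q": joint angles; "qd": joint speeds; "joint_torque": joint torques, N m; "tool_pos": TCP position; "eef_rot": TCP orientation; "contact_force": force on the tool from outside, world axes, zero at the start; "moment": the same for the moment, N m; "opening": opening from 0.0 (shut) to 1.0 (fully open); "finger_force": force on a finger pad.
Only numpy, scipy, OpenCV 4.12 (cv2) and the standard library are available. Lean on these libraries where they do the work, as an engineer would, in place of code of your own. Each camera call takes 0.05 s, during which the arm holds its last target. There are 200 camera calls.

TASK

Strip the parts off the upright stub shaft: lift off the castle nut, the spacer sleeve, the ball bearing and the gear, and seat each one flat in the grey holder made for it: the nut in the hexagonal cup, the sleeve on the slim post, the bearing in the round cup, the gear on the thick post. Leave the spanner and the tape measure where they lie.

Things in the scene. Friction and masses are not known exactly. Their poses are not given: they have to be found in the camera images.
- nut: Steel castle nut, top of the stack; hexagon 30 mm across flats, 12 mm high, slotted crown above it to 17 mm total; 20 mm bore; 0.06 kg. Origin at the centre of its underside, z up; x is square to one pair of flats (flats every 60 degrees). Already unscrewed, it lifts straight off; at the start its underside is 77 mm above the bench.
- sleeve: Aluminium spacer sleeve under the nut, 42 mm outside, 22 mm bore, 20 mm high, 0.12 kg. Origin at the centre of its underside, z up; at the start 57 mm above the bench. The fixed shaft runs up the middle of the stack with 1 to 2 mm play: 24 mm thick to 57 mm above the bench, then 18 mm to its tip at 84 mm. All parts lift straight off.
- bearing: Steel ball bearing with black seals under the sleeve, 56 mm outside, 28 mm bore, 17 mm high. Origin at the centre of its underside, z up along the bore. At the start its underside is 40 mm above the bench. 0.2 kg.
- gear: Dark steel spur gear, the lowest and widest part, 66 mm over the teeth, 28 mm bore, 18 mm high, 0.36 kg. Origin at the centre of its underside, z up along the bore. At the start it sits on the shoulder of the upright stub shaft, its underside 22 mm above the bench. Below it is the shaft's round foot flange, 96 mm across, with bolt heads up to 17 mm above the bench.
- nut_holder: The nut's holder, with a hexagonal cup. Grey 94 mm square slab, 8 mm thick, fixed; origin at the centre of its underside, 5 mm above the bench, z up. The four holders stand two by two in a black base plate, 98 mm apart along their x and y, any holder in any bay. Cup: 36 mm across flats at its floor (8 mm up), 44 at its rim (15 mm up), 50 outside; one pair of flats square to x.
- sleeve_holder: The sleeve's holder, with a slim upright post, 14 mm thick, its cone tip 36 mm up, inside a small ring outline 53 mm across. Grey 94 mm square slab, 8 mm thick, fixed; origin at the centre of its underside, 5 mm above the bench, z up. The four holders stand two by two in a black base plate, 98 mm apart along their x and y, any holder in any bay. The sleeve goes over the post down to the slab.
- bearing_holder: The bearing's holder, with a round cup. Grey 94 mm square slab, 8 mm thick, fixed; origin at the centre of its underside, 5 mm above the bench, z up. The four holders stand two by two in a black base plate, 98 mm apart along their x and y, any holder in any bay. Cup: 62 mm across at its floor (8 mm up), 72 at its rim (15 mm up), 78 outside.
- gear_holder: The gear's holder, with a thick upright post, 21 mm thick, its cone tip 28 mm up, inside a large ring outline 78 mm across. Grey 94 mm square slab, 8 mm thick, fixed; origin at the centre of its underside, 5 mm above the bench, z up. The four holders stand two by two in a black base plate, 98 mm apart along their x and y, any holder in any bay. The gear goes over the post down to the slab.
- tape_measure: Yellow and black pocket tape measure standing on the bench, 46 x 89 x 68 mm high, a bystander; origin at the centre of its underside. It and the spanner lie behind the work, one to the left and one to the right, either way round. Not to be moved.
- wrench: Combination spanner lying flat on the bench behind the work, 34 x 208 x 9 mm, along its own y axis, a bystander; origin at the centre of its underside. Not to be moved.

How it is judged:
At the end, for the whole second after the job is handed in: Nut, sleeve, bearing and gear each rest in their own holder: level (within 0.1 rad), fully home (underside within 3 mm of the slab's top), centred within 8 mm, released and at rest (slower than 20 mm/s) (horizontal distance between nut and nut_holder below 0.008 m and z of nut in the frame of nut_holder between 0.005 and 0.011 m and angle between each of nut, sleeve, bearing, gear's own z axis and vertical below 0.1 rad and linear speed of each of nut, sleeve, bearing, gear below 0.02 m/s and horizontal distance between sleeve and sleeve_holder below 0.008 m and z of sleeve in the frame of sleeve_holder between 0.005 and 0.011 m and horizontal distance between bearing and bearing_holder below 0.008 m and z of bearing in the frame of bearing_holder between 0.005 and 0.011 m and horizontal distance between gear and gear_holder below 0.008 m and z of gear in the frame of gear_holder between 0.005 and 0.011 m); the robot touches nothing.
It fails at once if the tape measure is shifted by more than 20 mm (distance of tape_measure from where it was at the start of the episode above 0.02 m).
It fails at once if the spanner is shifted by more than 20 mm (distance of wrench from where it was at the start of the episode above 0.02 m).
It also fails if it takes over 93 s, if anything falls off the work surface, if the arm or the gripper's body presses on something with over 40 N, if the wrist force passes 120 N, or if a joint passes its speed limit or range.

## Working session

There is one attempt and no reset: what is moved stays moved. The work goes in short steps, Python scripts to look and compute and a tool call to move; the robot and the scene stay as the last step left them, time stands still between calls to the robot, and variables do not carry over. Pictures are saved under pics/ and viewed, at most 14 in all, crops included, and the job is handed in when it is done.

```bash
ls; mkdir -p pics
```

Run:
```python
from plant import r, viewer, order, probe_bus
import cv2
for n in("side","top"):
    cv2.imwrite(f"pics/{n}0.png",viewer.snapshot(n)[:,:,::-1]); print(viewer.camera_params(n))
s=probe_bus.get_state();print(s['clock'],s['tool_pos'],s['eef_rot'],s['opening'])
```

```text
pics
plant.py
{'fx': 417.35976247823197, 'fy': 417.35976247823197, 'cx': 253.48152020169897, 'cy': 186.0820151607341, 'rvec': array([ 0.3058694 , -2.74701387,  1.27483162]), 'tvec': array([0.5863464 , 0.12037035, 0.88070856])}
{'fx': 429.17278096116667, 'fy': 429.17278096116667, 'cx': 250.64056933742955, 'cy': 183.54412805517597, 'rvec': array([ 1.7219721 , -2.3964166 ,  0.33507714]), 'tvec': array([0.21968424, 0.54706164, 1.02218768])}
0.1 [0.21227416 0.58717628 0.19948259] [ 1.72499646e-01  9.85009227e-01 -8.30255521e-04 -7.65862069e-05] 0.9984804751360883
```

View pics/side0.png

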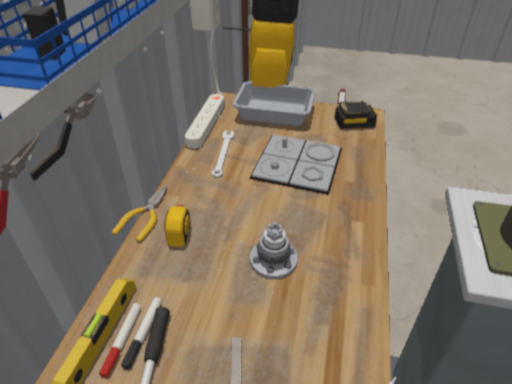

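View pics/top0.png

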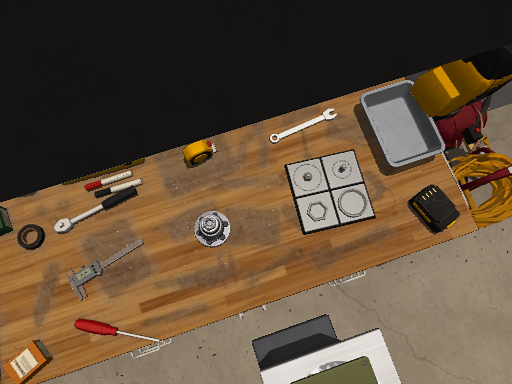

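The side picture shows the stack near (273,245) and the plate near (297,162), with the tape at (177,227) and the spanner at (223,153). The top picture has the stack near (211,227), the gear post at (308,177), sleeve post at (342,169), hex cup at (318,211) and round cup at (351,202).

Create h.py:
```python
import numpy as np, cv2
from plant import r, viewer, order, probe_bus
def cam(n):
    p=viewer.camera_params(n);K=np.array([[p['fx'],0,p['cx']],[0,p['fy'],p['cy']],[0,0,1]])
    return K,np.array(p['rvec']),np.array(p['tvec'])
def proj(n,P):
    K,rv,t=cam(n);return cv2.projectPoints(np.array(P,float).reshape(-1,3),rv,t,K,None)[0][:,0]
def back(n,uv,z):
    K,rv,t=cam(n);R=cv2.Rodrigues(rv)[0];uv=np.array(uv,float).reshape(-1,2)
    d=(R.T@np.linalg.inv(K)@np.c_[uv,np.ones(len(uv))].T).T;c=-R.T@t
    return c+d*((z-c[2])/d[:,2])[:,None]
```

Run:
```python
from h import *
for n in("side","top"):
    print(n,proj(n,[[0,0,0],[.212,.588,.2],[.5,0,0]]).round(0).tolist(), back(n,[[211,227]] if n=="top" else [[273,240]],.08))
im=cv2.imread('pics/top0.png')
a=cv2.resize(im[145:240,280:380],None,fx=6,fy=6,interpolation=cv2.INTER_CUBIC)
cv2.imwrite('pics/c1.png',a)
a=im[205:250,190:235];b=cv2.imread('pics/side0.png')[215:285,240:310]
cv2.imwrite('pics/c2.png',np.hstack([cv2.resize(a,(400,400),interpolation=cv2.INTER_CUBIC),cv2.resize(b,(400,400),interpolation=cv2.INTER_CUBIC)]))
```

```text
side [[531.0, 243.0], [549.0, 553.0], [296.0, 208.0]] [[0.52190436 0.18258033 0.08      ]]
top [[343.0, 413.0], [43.0, 429.0], [273.0, 218.0]] [[0.51296018 0.1632306  0.08      ]]
```

View pics/c1.png

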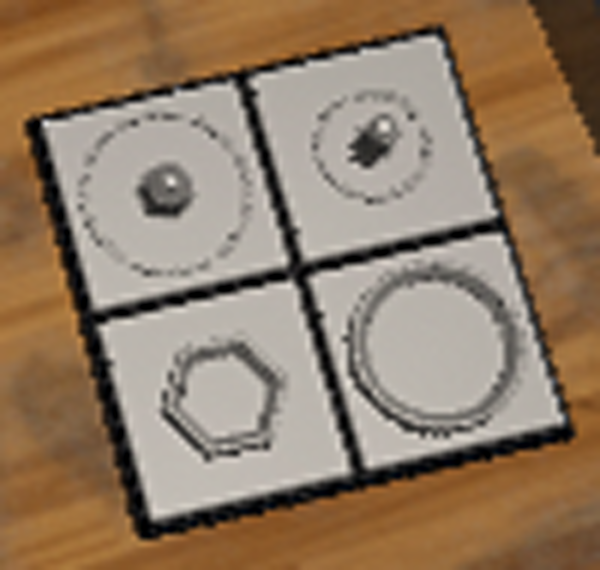

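View pics/c2.png

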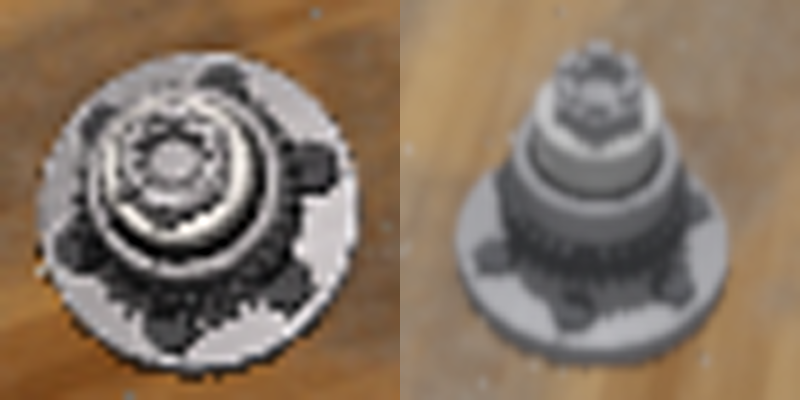

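The plate crop shows the centre cross at crop (297,270) with clear slab outlines. The stack crop shows the sleeve's top rim near (178,165) and the flange centred near (198,212) in the top view, with the nut top near (600,75) in the side view.

Run:
```python
from h import *
def full(x,y,s,u0,v0): return [x/s+u0-.5+.5/s, y/s+v0-.5+.5/s]
t=8.889; 
for nm,x,y,z in(("sleeve top",178,165,.077),("bearing top",185,185,.057),("nut top",172,157,.094),("flange",198,212,.01)):
    print(nm,back("top",full(x,y,t,190,205),z)[0].round(4))
for nm,x,y,z in(("nut top",200,75,.094),("bearing",196,165,.057),("flange",191.5,262,.01)):
    print(nm,back("side",full(x,y,5.714,240,215),z)[0].round(4))
for n,(a,b,c,d) in(("top",(145,240,280,380)),("side",(130,195,245,345))):
    im=cv2.imread(f'pics/{n}0.png');hsv=cv2.cvtColor(im,cv2.COLOR_BGR2HSV)
    m=((hsv[...,1]<60)&(hsv[...,2]>90)).astype(np.uint8);M=np.zeros_like(m);M[a:b,c:d]=m[a:b,c:d]
    k,l,st,_=cv2.connectedComponentsWithStats(M)
    big=[i for i in range(1,k) if st[i,4]>(500 if n=="top" else 250)];print(n,[int(st[i,4]) for i in big])
    ys,xs=np.where(np.isin(l,big));P=back(n,np.c_[xs,ys],.013)[:,:2]
    print(cv2.minAreaRect((P*1000).astype(np.float32)))
print(back("top",[full(297,270,6,280,145)],.013)[0].round(4))
for nm,x,y,z in(("gear_ring",165,193,.013),("sleeve_ring",371,147,.013),("hex",222,400,.018),("cup",434,350,.019)):
    print(nm,back("top",full(x,y,6,280,145),z)[0].round(4))
```

```text
sleeve top [0.5241 0.1638 0.077 ]
bearing top [0.5223 0.1644 0.057 ]
nut top [0.5231 0.1641 0.094 ]
flange [0.5232 0.1649 0.01  ]
nut top [0.5228 0.1639 0.094 ]
bearing [0.5219 0.1702 0.057 ]
flange [0.5216 0.1732 0.01  ]
top [1042, 1065, 1103, 1121]
((522.2941284179688, -168.15933227539062), (189.8793182373047, 190.73635864257812), 84.68790435791016)
side [3385]
((522.384765625, -170.30364990234375), (202.7234649658203, 194.05186462402344), 84.94610595703125)
[ 0.5227 -0.1679  0.013 ]
gear_ring [ 0.5759 -0.1243  0.013 ]
sleeve_ring [ 0.5664 -0.2214  0.013 ]
hex [ 0.4766 -0.1133  0.018 ]
cup [ 0.4676 -0.2105  0.019 ]
```

The rows are not in the units I measure in: shifts go in shares of 75 cm and turns go in shares of pi/2 rad. I convert before sending: -0.38 m is -0.5067, -0.34 m is -0.4533, -0.347 rad is -0.2209.

Request:
{"fn": "step_hand", "kwargs": {"rows": "1 -0.0267 -0.0173 0 0 0 0\n1 -0.08 -0.0533 0 0 0 0\n1 -0.1333 -0.0893 0 0 0 -0.0637\n1 -0.1867 -0.1253 0 0 0 -0.1273\n1 -0.24 -0.1613 0 0 0 -0.191\n1 -0.2933 -0.1973 0 0 0 -0.2209\n1 -0.3467 -0.2333 0.0133 0 0 -0.2209\n1 -0.4 -0.2693 0.0267 0 0 -0.2209\n1 -0.4533 -0.3053 0.04 0 0 -0.2209\n1 -0.5067 -0.34 0.0533 0 0 -0.2209", "force": 10}}

```text
clock: 1.1
tool_pos: [0.4839, 0.2169, 0.1597]
eef_rot: [-0.0, 1.0, -0.0, -0.0]
contact_force: [0.1, 0.2, 1.0]
opening: 1.001
finger_force: 0.0
```

Create go.py:
```python
import sys,numpy as np
from h import r, viewer, order, probe_bus
from scipy.spatial.transform import Rotation as R
# go.py X Y Z [yaw of tool y, deg]: delta in tool axes
s=probe_bus.get_state();A=R.from_quat(s['eef_rot']);x=[float(v) for v in sys.argv[1:]]
T=R.from_quat([0,1,0,0]) if len(x)<4 else R.from_euler('z',x[3]-90,degrees=True)*R.from_quat([0,1,0,0])
print('d',A.inv().apply(np.array(x[:3])-s['tool_pos']).round(4),'rot',(A.inv()*T).as_rotvec().round(3),'pos',np.round(s['tool_pos'],4),'q',np.round(s['q'],2),'F',np.round(s['contact_force'],1),'op',round(s['opening'],3),'ff',np.round(s['finger_force'],1))
```

```bash
python3 go.py .523 .1643 .15
```

```text
d [-0.0391 -0.0526  0.0097] rot [-0. -0.  0.] pos [0.4839 0.2169 0.1597] q [-0.3   0.64 -0.33  1.89  0.32  0.67  0.74] F [0.1 0.2 1. ] op 1.001 ff 0.0
```

In the tool's units: 0.06 m is 0.08, -0.0526 m is -0.0701.

Request:
{"fn": "step_hand", "kwargs": {"rows": "0.7 -0.024 -0.032 0.0133 0 0 0\n0.7 -0.052 -0.0701 0.0133 0 0 0\n0.7 -0.052 -0.0701 0.0133 0 0 0\n0.7 -0.052 -0.0701 0.0533 0 0 0\n0.7 -0.052 -0.0701 0.08 0 0 0\n0.7 -0.052 -0.0701 0.08 0 0 0", "force": 8}}

```text
clock: 1.7
tool_pos: [0.5198, 0.166, 0.098]
eef_rot: [-0.001, 1.0, -0.001, -0.003]
contact_force: [0.2, -0.4, -0.1]
opening: 0.7
finger_force: 0.0
```

Run:
```python
from h import *
a=viewer.snapshot("top")[195:245,190:240,::-1];b=viewer.snapshot("side")[200:260,245:305,::-1]
cv2.imwrite('pics/c3.png',np.hstack([cv2.resize(a,(400,400),interpolation=cv2.INTER_CUBIC),cv2.resize(b,(400,400),interpolation=cv2.INTER_CUBIC)]))
```

```bash
python3 go.py .523 .1643 .081
```

```text
d [-0.0013 -0.0026  0.0194] rot [ 0.    -0.001  0.001] pos [0.5217 0.1669 0.1004] q [-0.22  0.74 -0.3   1.89  0.38  0.57  0.81] F [-0.  -0.3 -0. ] op 0.696 ff 0.0
```

View pics/c3.png

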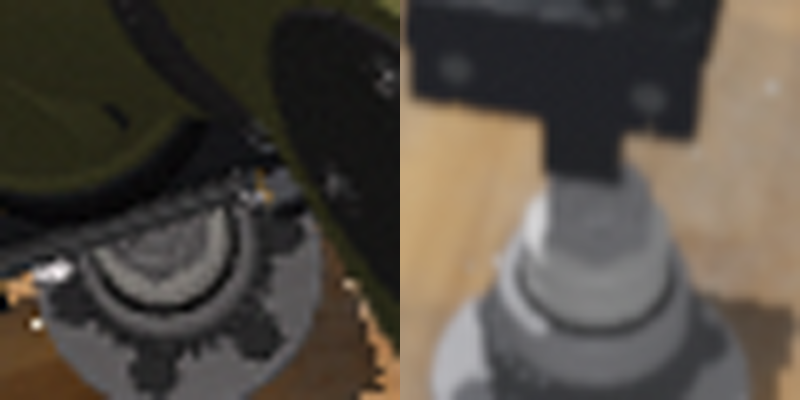

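The side crop shows the near finger directly in front of the nut, about 2 px off centre, with the jaws straddling it. Lowering and gripping now.

In the tool's units: 0.0185 m is 0.0247, 0.012 m is 0.016.

Request:
{"fn": "step_hand", "kwargs": {"rows": "0.7 0 -0.0013 0.016 0 0 0\n0.7 0 -0.0013 0.0247 0 0 0\n0.7 0 -0.0013 0.0247 0 0 0", "force": 8}}

```text
clock: 2.1
tool_pos: [0.5216, 0.165, 0.0811]
eef_rot: [-0.0, 1.0, -0.0, -0.001]
contact_force: [-0.8, -0.2, 0.1]
opening: 0.7
finger_force: 0.0
```

```bash
python3 go.py .523 .1643 .081
```

```text
d [-0.0014 -0.0007  0.0001] rot [-0.001 -0.001  0.   ] pos [0.5216 0.165  0.0811] q [-0.23  0.77 -0.28  1.9   0.39  0.52  0.8 ] F [-0.8 -0.2  0.1] op 0.7 ff 0.0
```

Request:
{"fn": "step_hand", "kwargs": {"rows": "0.2 0 0 0 0 0 0\n0.2 0 0 0 0 0 0\n0.2 0 0 0 0 0 0\n0.2 0 0 0 0 0 0\n0.2 0 0 0 0 0 0\n0.2 0 0 0 0 0 0", "force": 8}}

```text
clock: 2.7
tool_pos: [0.5222, 0.1653, 0.0818]
eef_rot: [-0.0, 1.0, 0.0, 0.0]
contact_force: [0.0, -0.6, 0.3]
opening: 0.203
finger_force: 0.0
```

```bash
python3 go.py .523 .1643 .081
```

```text
d [-0.0008 -0.001   0.0008] rot [0. 0. 0.] pos [0.5222 0.1653 0.0818] q [-0.23  0.77 -0.28  1.9   0.39  0.52  0.8 ] F [ 0.  -0.6  0.3] op 0.203 ff 0.0
```

Run:
```python
from h import *
b=viewer.snapshot("side")[190:290,225:325,::-1]
cv2.imwrite('pics/c4.png',cv2.resize(b,(600,600),interpolation=cv2.INTER_CUBIC))
print(proj("side",probe_bus.get_state()['tool_pos'])-[225,190])
print(probe_bus.get_state()['opening'],probe_bus.get_state()['finger_force'])
```

```text
[[49.58625272 42.7441137 ]]
0.20253579380120168 0.0
```

View pics/c4.png

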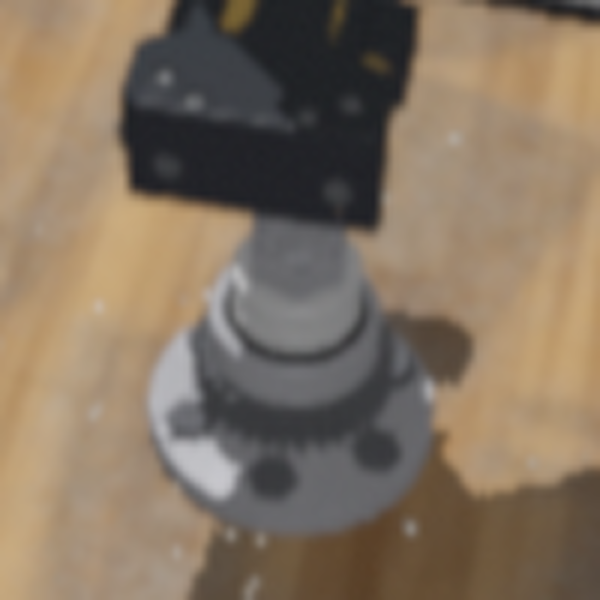

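The jaws are hidden behind the gripper body; the nut still sits at crop (298,265). The jaws stopped at the commanded 0.2 with no force, so I'll close fully.

Request:
{"fn": "step_hand", "kwargs": {"rows": "0 0 0 0 0 0 0\n0 0 0 0 0 0 0\n0 0 0 0 0 0 0\n0 0 0 0 0 0 0", "force": 8}}

```text
clock: 3.15
tool_pos: [0.5221, 0.1653, 0.0817]
eef_rot: [-0.0, 1.0, 0.0, 0.0]
contact_force: [-0.6, -0.6, 0.2]
opening: 0.002
finger_force: 0.0
```

```bash
python3 go.py .523 .1643 .081
```

```text
d [-0.0009 -0.001   0.0007] rot [0. 0. 0.] pos [0.5221 0.1653 0.0817] q [-0.23  0.77 -0.28  1.9   0.39  0.52  0.8 ] F [-0.6 -0.6  0.2] op 0.002 ff 0.0
```

Run:
```python
from h import *
p=probe_bus.get_state()['tool_pos']
P=[p+np.array([a,b,.064]) for a,b in((-.0375,.0935),(.0375,.0935),(-.0935,.0375),(.0935,.0375))]
print(((proj("side",P)-[225,190])*6).round())
print(proj("top",P).round(), proj("top",[p,[.523,.1643,.094]]))
for n in("side","top"):cv2.imwrite(f'pics/{n}5.png',cv2.resize(viewer.snapshot(n)[130:290,140:340,::-1],(800,600) if 0 else (750,600),interpolation=cv2.INTER_CUBIC))
```

```text
[[377. 362.]
 [108. 316.]
 [604. 247.]
 [-30. 147.]]
[[172. 246.]
 [164. 216.]
 [202. 262.]
 [180. 187.]] [[209.05807955 223.68901186]
 [208.84371112 222.28778041]]
```

View pics/side5.png

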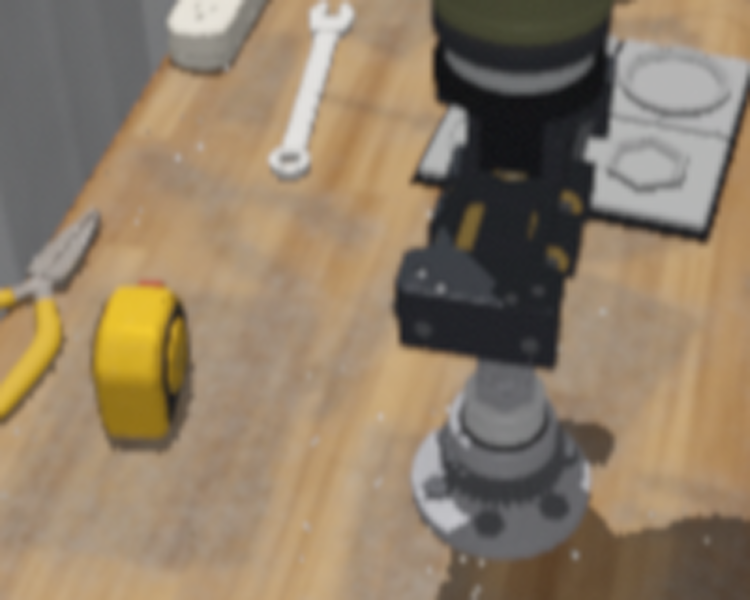

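The side crop shows the gripper in front of the stack, its front plate's lower edge at about (400–555, 345–365), with no finger visible between plate and nut. I'll check the top view and the projections.

Run:
```python
from h import *
p=probe_bus.get_state()['tool_pos'];s=3.75
f=lambda P,n="side":((proj(n,P)-[140,130])*s).round().tolist()
for d in(.0935,.06,.04,.0): print(d,f([p+[-.0375,d,.064],p+[.0375,d,.064]]))
for z in(.064,.09,.12): print('z',z,f([p+[-.0375,.0935,z],p+[.0375,.0935,z]]))
print('tcp',f(p),'finger tip back',f(p+[0,.0175,0]),'nut top',f([.523,.1643,.094]))
print('top tcp',f(p,"top"),'body',f([p+[a,b,.064] for a in(-.0375,.0375)for b in(-.0935,.0935)],"top"))
# c3 finger bottom expected
q=np.array([.5217,.1669,.1004]);print('c3',(proj("side",[q+[0,.031,0],q+[0,.048,0]])-[245,200])*6.667+[400,0])
```

```text
0.0935 [[554.0, 451.0], [386.0, 423.0]]
0.06 [[566.0, 395.0], [404.0, 369.0]]
0.04 [[573.0, 364.0], [414.0, 339.0]]
0.0 [[586.0, 305.0], [432.0, 282.0]]
z 0.064 [[554.0, 451.0], [386.0, 423.0]]
z 0.09 [[557.0, 410.0], [385.0, 382.0]]
z 0.12 [[561.0, 360.0], [383.0, 332.0]]
tcp [[505.0, 385.0]] finger tip back [[498.0, 410.0]] nut top [[504.0, 367.0]]
top tcp [[259.0, 351.0]] body [[409.0, 341.0], [121.0, 436.0], [372.0, 231.0], [89.0, 323.0]]
c3 [[578.85087473 256.66697001]
 [566.85509333 302.54973323]]
```

View pics/top5.png

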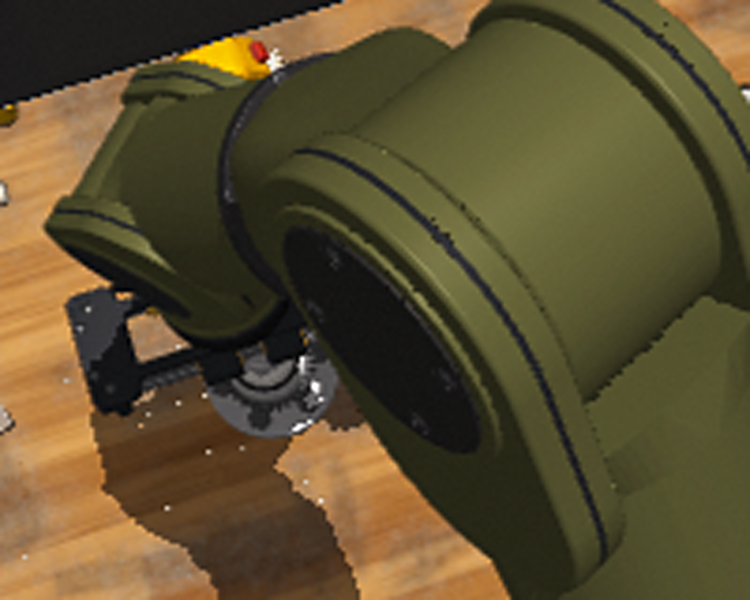

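The top view shows the gripper's +y end at (68–130, 290–412), which does not fit the reported TCP height. I'll triangulate the body's corners from both views.

Run:
```python
from h import *
s=3.75
def tri(a,b):
    Ps=[]
    for n in("side","top"):
        K,rv,t=cam(n);Ps.append(K@np.c_[cv2.Rodrigues(rv)[0],t])
    a=np.array(a)/s+[140,130];b=np.array(b)/s+[140,130]
    X=cv2.triangulatePoints(Ps[0],Ps[1],a.reshape(2,1),b.reshape(2,1));X=X[:3,0]/X[3]
    return X.round(4),(proj("side",X)[0]-a).round(1)
p=probe_bus.get_state()['tool_pos'];print(p)
for n,a,b in(("low-right",(553,366),(108,412)),("up-left",(402,278),(68,298)),("low-left",(400,345),(68,300))): print(n,*tri(a,b))
print((proj("top",[p+[a,.0935,z] for z in(.064,.12) for a in(-.0375,.0375)])-[140,130])*s)
```

```text
[0.52216863 0.16529138 0.08172518]
low-right [0.4898 0.2556 0.1948] [-1.  -0.4]
up-left [0.5536 0.2548 0.2307] [-0.9 -0.3]
low-left [0.5577 0.2598 0.1983] [-3.3 -1.3]
[[121.08089701 436.27796161]
 [ 88.96403907 323.00836183]
 [103.45674535 422.87848566]
 [ 69.90580425 303.52837227]]
```

The body's underside triangulates to z≈0.196, while the reported TCP implies 0.146, so the fingertips seem to be about 50 mm higher than reported (x and y agree). I'll measure this by gently touching the nut's top (z=0.094) with the closed fingers.

In the tool's units: 0.025 m is 0.0333, 0.012 m is 0.016.

Request:
{"fn": "step_hand", "kwargs": {"rows": "0 0 0 0.016 0 0 0\n0 0 0 0.0333 0 0 0\n0 0 0 0.0333 0 0 0", "force": 8}}

```text
clock: 3.55
tool_pos: [0.5223, 0.1653, 0.056]
eef_rot: [-0.0, 1.0, -0.0, 0.0]
contact_force: [-0.2, 0.6, 3.1]
opening: 0.004
finger_force: 1.4
```

Request:
{"fn": "step_hand", "kwargs": {"rows": "0 0 0 0.004 0 0 0\n0 0 0 0.004 0 0 0"}}

```text
clock: 3.75
tool_pos: [0.5227, 0.1655, 0.0553]
eef_rot: [-0.0, 1.0, -0.0, 0.001]
contact_force: [-4.6, -1.3, 24.8]
opening: 0.005
finger_force: 12.5
```

Request:
{"fn": "step_hand", "kwargs": {"rows": "0 0 0 0.004 0 0 0\n0 0 0 0.004 0 0 0"}}

```text
clock: 3.95
tool_pos: [0.5231, 0.1657, 0.0548]
eef_rot: [-0.0, 1.0, -0.0, 0.002]
contact_force: [-8.7, -4.0, 47.4]
opening: 0.01
finger_force: 23.9
```

Run:
```python
from h import *
a=viewer.snapshot("side")[170:270,225:325,::-1]
cv2.imwrite('pics/c6.png',cv2.resize(a,(600,600),interpolation=cv2.INTER_CUBIC));print(probe_bus.get_state()['contact_force'])
```

```text
[-7.66495139 -3.50163745 46.66435757]
```

View pics/c6.png

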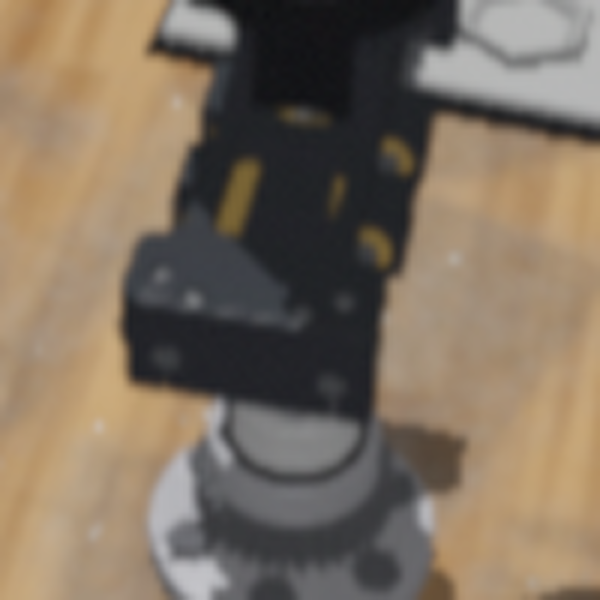

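Contact came at reported z≈0.056 against a known 0.094, so the true tip height is the reported one plus 38 mm. The picture shows the gripper hiding the nut, with the sleeve's lower edge at crop (300,475). Backing off, opening, and descending to the true grasp height.

In the tool's units: -0.025 m is -0.0333, -0.01 m is -0.0133.

Request:
{"fn": "step_hand", "kwargs": {"rows": "0 0 0 -0.0133 0 0 0\n0.7 0 0 -0.0333 0 0 0\n0.7 0 0 -0.0333 0 0 0\n0.7 0 0 -0.0333 0 0 0\n0.7 0 0 -0.0333 0 0 0", "force": 8}}

```text
clock: 4.5
tool_pos: [0.5215, 0.165, 0.0745]
eef_rot: [-0.0, 1.0, -0.0, -0.001]
contact_force: [0.4, -0.2, -0.2]
opening: 0.346
finger_force: 0.0
```

Request:
{"fn": "step_hand", "kwargs": {"rows": "0.7 0 -0.0013 0.016 0 0 0\n0.7 0 -0.0013 0.0333 0 0 0\n0.7 0 -0.0013 0.042 0 0 0\n0.7 0 -0.0013 0.042 0 0 0"}}

```text
clock: 4.9
tool_pos: [0.5209, 0.1639, 0.0425]
eef_rot: [-0.0, 1.0, -0.001, -0.001]
contact_force: [-0.4, 0.2, -0.5]
opening: 0.688
finger_force: 0.0
```

Request:
{"fn": "step_hand", "kwargs": {"rows": "0 0 0 0 0 0 0\n0 0 0 0 0 0 0\n0 0 0 0 0 0 0\n0 0 0 0 0 0 0\n0 0 0 0 0 0 0", "force": 8}}

```text
clock: 5.4
tool_pos: [0.5224, 0.1644, 0.0446]
eef_rot: [-0.0, 1.0, 0.0, 0.0]
contact_force: [-0.0, 0.1, 1.4]
opening: 0.367
finger_force: 8.0
```

Request:
{"fn": "step_hand", "kwargs": {"rows": "0 0 0 0 0 0 0\n0 0 0 0 0 0 0\n0 0 0 -0.0133 0 0 0\n0 0 0 -0.04 0 0 0\n0 0 0 -0.0667 0 0 0\n0 0 0 -0.0667 0 0 0", "force": 20}}

```text
clock: 6.0
tool_pos: [0.5237, 0.165, 0.0967]
eef_rot: [0.0, 1.0, 0.001, 0.002]
contact_force: [1.1, 1.2, -1.0]
opening: 0.356
finger_force: 20.0
```

Request:
{"fn": "step_hand", "kwargs": {"rows": "0 0.008 -0.04 0 0 0 0\n0 0.016 -0.0933 0 0 0 0\n0 0.0267 -0.1467 0 0 0 0\n0 0.0347 -0.2 0 0 0 0\n0 0.0427 -0.2533 0 0 0 0\n0 0.0533 -0.3067 0 0 0 0\n0 0.0587 -0.3467 0 0 0 0\n0 0.0587 -0.372 0 0 0 0\n0 0.0587 -0.372 0 0 0 0\n0 0.0587 -0.372 0 0 0 0"}}

```text
clock: 7.0
tool_pos: [0.4781, -0.1141, 0.0939]
eef_rot: [0.0, 1.0, 0.001, -0.0]
contact_force: [0.5, 1.3, -1.1]
opening: 0.359
finger_force: 20.0
```

```bash
python3 go.py .4783 -.1146 .02
```

```text
d [-0.0002 -0.0006  0.0739] rot [ 0.001 -0.    -0.   ] pos [ 0.4781 -0.1141  0.0939] q [ 0.35  0.71 -0.33  2.05  0.51  0.46  1.2 ] F [ 0.5  1.3 -1.1] op 0.359 ff 20.0
```

In the tool's units: 0.1 m is 0.1333, 0.095 m is 0.1267.

Request:
{"fn": "step_hand", "kwargs": {"rows": "0 0 -0.0007 0.02 0 0 0\n0 0 -0.0007 0.06 0 0 0\n0 0 -0.0007 0.1 0 0 0\n0 0 -0.0007 0.1267 0 0 0\n0 0 -0.0007 0.1333 0 0 0\n0 0 -0.0007 0.1333 0 0 0"}}

```text
clock: 7.6
tool_pos: [0.4781, -0.1134, -0.0062]
eef_rot: [-0.001, 1.0, 0.0, -0.001]
contact_force: [-0.3, 0.7, -0.9]
opening: 0.365
finger_force: 20.0
```

Request:
{"fn": "step_hand", "kwargs": {"rows": "0 0 0 0.004 0 0 0\n0 0 0 0.008 0 0 0\n0 0 0 0.0107 0 0 0\n0 0 0 0.0107 0 0 0"}}

```text
clock: 8.0
tool_pos: [0.4784, -0.1153, -0.0136]
eef_rot: [0.0, 1.0, 0.0, 0.0]
contact_force: [0.1, -0.0, -0.2]
opening: 0.358
finger_force: 20.0
```

```bash
python3 go.py .4783 -.1146 -.016
```

Run:
```python
from h import *
a=viewer.snapshot("side")[125:200,250:350,::-1]
cv2.imwrite('pics/c7.png',cv2.resize(a,(800,600),interpolation=cv2.INTER_CUBIC))
```

```text
d [0.0001 0.0007 0.0024] rot [ 0.  0. -0.] pos [ 0.4784 -0.1153 -0.0136] q [ 0.22  0.91 -0.13  2.1   0.63  0.17  1.09] F [ 0.1 -0.  -0.2] op 0.358 ff 20.0
```

View pics/c7.png

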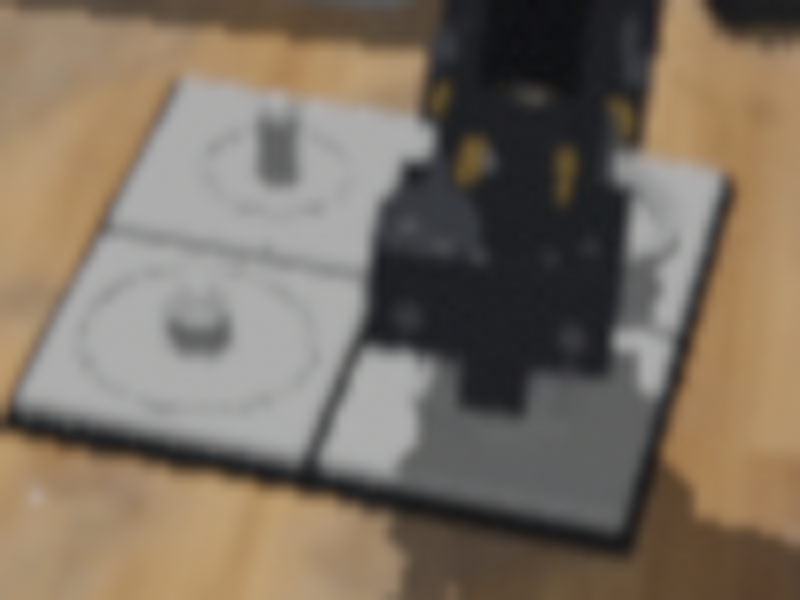

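The finger tip is visible at crop (495,410), with the hex cup hidden behind the gripper. No contact yet, so I'm lowering 3 mm more and then releasing.

Run:
```python
from h import *
p=probe_bus.get_state()['tool_pos']
for dz in(.03,.038,.046): print(dz,(proj("side",p+[0,.0333,dz])-[250,125])*8)
```

```text
0.03 [[482.7226447  452.86862239]]
0.038 [[484.94192108 432.44761262]]
0.046 [[487.184036   411.81645055]]
```

Request:
{"fn": "step_hand", "kwargs": {"rows": "0 0 0.0007 0.004 0 0 0\n0 0 0.0007 0.004 0 0 0"}}

```text
clock: 8.25
tool_pos: [0.4782, -0.1146, -0.017]
eef_rot: [-0.0, 1.0, 0.0, -0.0]
contact_force: [-0.1, 0.5, -0.9]
opening: 0.356
finger_force: 20.0
```

Request:
{"fn": "step_hand", "kwargs": {"rows": "0.5 0 0 0 0 0 0\n0.6 0 0 0 0 0 0\n0.6 0 0 0 0 0 0\n0.6 0 0 -0.0267 0 0 0\n0.6 0 0 -0.08 0 0 0\n0.6 0 0 -0.1333 0 0 0"}}

```text
clock: 8.85
tool_pos: [0.4774, -0.1147, 0.084]
eef_rot: [-0.0, 1.0, 0.0, -0.001]
contact_force: [0.9, -1.0, -0.6]
opening: 0.599
finger_force: 0.0
```

Request:
{"fn": "step_hand", "kwargs": {"rows": "0.6 -0.0133 0.0533 -0.0267 0 0 0\n0.6 -0.0267 0.1067 -0.0267 0 0 0\n0.6 -0.04 0.16 -0.0267 0 0 0\n0.6 -0.0467 0.2133 -0.0267 0 0 0\n0.8 -0.0533 0.2667 -0.0267 0 0 0\n0.8 -0.0587 0.32 -0.0267 0 0 0\n0.8 -0.0587 0.3707 -0.0267 0 0 0\n0.8 -0.0587 0.3707 -0.0267 0 0 0\n0.8 -0.0587 0.3707 -0.0267 0 0 0"}}

```text
clock: 9.75
tool_pos: [0.5216, 0.164, 0.1031]
eef_rot: [-0.001, 1.0, -0.0, -0.0]
contact_force: [1.5, -0.6, 0.5]
opening: 0.796
finger_force: 0.0
```

```bash
python3 go.py .523 .1643 .023
```

Run:
```python
from h import *
a=viewer.snapshot("top")[145:240,280:380,::-1];b=viewer.snapshot("side")[130:200,245:345,::-1]
cv2.imwrite('pics/c8.png',np.vstack([cv2.resize(a,(360,342),interpolation=cv2.INTER_CUBIC),cv2.resize(b,(360,252),interpolation=cv2.INTER_CUBIC)]))
```

```text
d [-0.0014  0.0003  0.0801] rot [-0.    -0.     0.002] pos [0.5216 0.164  0.1031] q [-0.2   0.74 -0.32  1.89  0.4   0.58  0.8 ] F [ 1.5 -0.6  0.5] op 0.796 ff 0.0
```

View pics/c8.png

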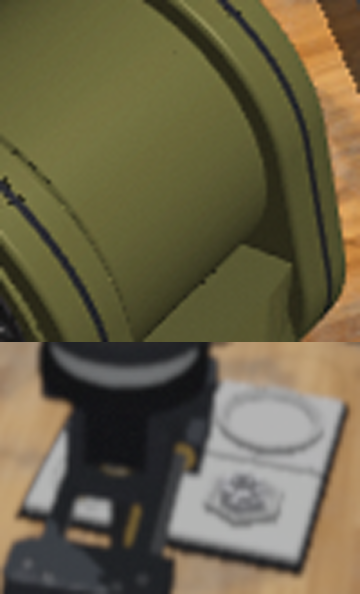

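The lower half shows the nut inside the hex cup at about (245,495), but I can't tell whether it is level, so I'll zoom in.

Run:
```python
from h import *
b=viewer.snapshot("side")[150:190,290:340,::-1]
cv2.imwrite('pics/c9.png',cv2.resize(b,(750,600),interpolation=cv2.INTER_CUBIC))
print((proj("side",[[.4783,-.1146,.030],[.4783,-.1146,.013]])-[290,150])*15)
```

```text
[[336.04960911 287.38191406]
 [327.14935524 368.24532371]]
```

View pics/c9.png

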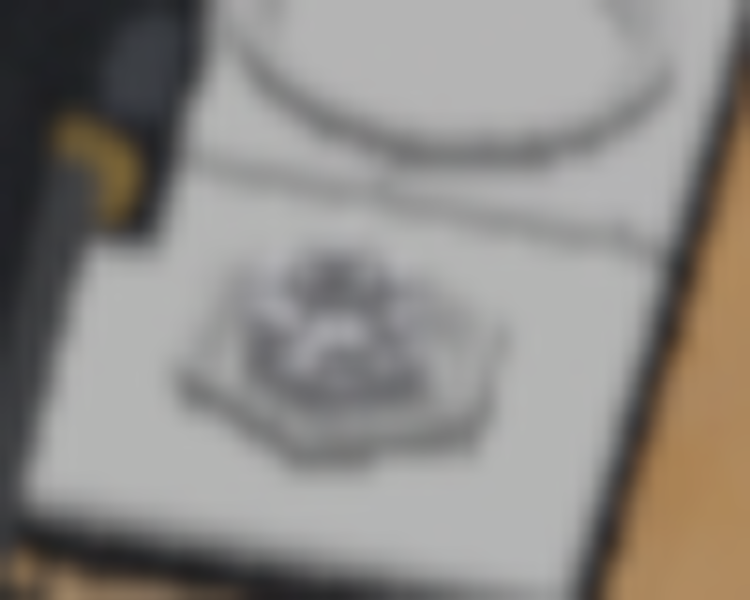

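The zoom shows the nut sitting level inside the hex cup, its crown at about (335,310) where a seated nut projects. Next is the sleeve.

The rows are not in the units I measure in: shifts go in shares of 75 cm and turns go in shares of pi/2 rad. I convert before sending: 0.08 m is 0.1067, 0.075 m is 0.1.

Request:
{"fn": "step_hand", "kwargs": {"rows": "0.8 -0.0013 0 0.0267 0 0 0\n0.8 -0.0013 0 0.0667 0 0 0\n0.8 -0.0013 0 0.1 0 0 0\n0.8 -0.0013 0 0.1067 0 0 0\n0.8 -0.0013 0 0.1067 0 0 0", "force": 10}}

```text
clock: 10.4
tool_pos: [0.5228, 0.1619, 0.0228]
eef_rot: [0.001, 1.0, -0.001, -0.001]
contact_force: [0.5, 0.2, 0.2]
opening: 0.796
finger_force: 0.0
```

Request:
{"fn": "step_hand", "kwargs": {"rows": "0.8 0 0 0.004 0 0 0\n0.8 0 0 0.004 0 0 0"}}

```text
clock: 10.6
tool_pos: [0.5239, 0.1632, 0.0211]
eef_rot: [0.0, 1.0, 0.0, 0.001]
contact_force: [-0.6, -0.3, 0.5]
opening: 0.8
finger_force: 0.0
```

```bash
python3 go.py .523 .1643 .02
```

```text
d [0.0009 0.0011 0.0011] rot [ 0.001  0.002 -0.   ] pos [0.5239 0.1632 0.0211] q [-0.25  0.87 -0.23  1.92  0.47  0.4   0.73] F [-0.6 -0.3  0.5] op 0.8 ff 0.0
```

In the tool's units: 0.0008 m is 0.0011, 0.0005 m is 0.0007.

Request:
{"fn": "step_hand", "kwargs": {"rows": "0.8 0.0007 0.0011 0 0 0 0\n0 0.0007 0.0011 0 0 0 0\n0 0.0007 0.0011 0 0 0 0\n0 0.0007 0.0011 0 0 0 0\n0 0.0007 0.0011 0 0 0 0\n0 0.0007 0.0011 0 0 0 0", "force": 10}}

```text
clock: 11.2
tool_pos: [0.5227, 0.1642, 0.0203]
eef_rot: [-0.0, 1.0, 0.0, 0.0]
contact_force: [0.2, -0.1, 1.2]
opening: 0.469
finger_force: 10.0
```

```bash
python3 go.py .523 .1643 .02
```

```text
d [-0.0003  0.0001  0.0003] rot [0. 0. 0.] pos [0.5227 0.1642 0.0203] q [-0.25  0.88 -0.23  1.92  0.47  0.39  0.73] F [ 0.2 -0.1  1.2] op 0.469 ff 10.0
```

Request:
{"fn": "step_hand", "kwargs": {"rows": "0 0 0 0 0 0 0\n0 0 0 -0.0133 0 0 0\n0 0 0 -0.04 0 0 0\n0 0 0 -0.0667 0 0 0\n0 -0.0133 -0.04 -0.08 0 0 0\n0 -0.0267 -0.0933 -0.08 0 0 0\n0 -0.04 -0.1467 -0.08 0 0 0\n0 -0.0467 -0.2 -0.08 0 0 0\n0 -0.0533 -0.2533 -0.08 0 0 0\n0 -0.0587 -0.3067 -0.08 0 0 0", "force": 25}}

```text
clock: 12.2
tool_pos: [0.5666, -0.0678, 0.0807]
eef_rot: [-0.0, 1.0, -0.0, 0.0]
contact_force: [0.3, 0.3, -1.5]
opening: 0.469
finger_force: 25.0
```

Request:
{"fn": "step_hand", "kwargs": {"rows": "0 0 -0.0533 0 0 0 0\n0 0 -0.1067 0 0 0 0\n0 0 -0.16 0 0 0 0\n0 0 -0.2 0 0 0 0\n0 0 -0.2067 0 0 0 0\n0 0 -0.2067 0 0 0 0\n0 0 -0.2067 0 0 0 0"}}

```text
clock: 12.9
tool_pos: [0.5669, -0.2187, 0.0804]
eef_rot: [-0.001, 1.0, 0.001, 0.0]
contact_force: [-0.0, 0.7, -0.4]
opening: 0.466
finger_force: 25.0
```

```bash
python3 go.py .5667 -.2214 -.0237
```

```text
d [ 0.0003 -0.0028  0.1041] rot [0.002 0.    0.002] pos [ 0.5669 -0.2187  0.0804] q [ 0.53  0.85 -0.42  1.71  0.5   0.69  1.42] F [-0.   0.7 -0.4] op 0.466 ff 25.0
```

Request:
{"fn": "step_hand", "kwargs": {"rows": "0 0 -0.0008 0.0267 0 0 0\n0 0 -0.0008 0.0667 0 0 0\n0 0 -0.0008 0.0933 0 0 0\n0 0 -0.0008 0.0933 0 0 0\n0 0 -0.0008 0.0933 0 0 0\n0 0 -0.0008 0.0933 0 0 0"}}

```text
clock: 13.5
tool_pos: [0.568, -0.2207, 0.0116]
eef_rot: [-0.001, 1.0, 0.0, 0.001]
contact_force: [-0.0, -0.4, -1.1]
opening: 0.466
finger_force: 25.0
```

```bash
python3 go.py .5667 -.2214 -.0237
```

```text
d [ 0.0014 -0.0007  0.0353] rot [0.    0.002 0.001] pos [ 0.568  -0.2207  0.0116] q [ 0.49  0.95 -0.35  1.73  0.56  0.56  1.37] F [-0.  -0.4 -1.1] op 0.466 ff 25.0
```

In the tool's units: 0.032 m is 0.0427, 0.024 m is 0.032.

Request:
{"fn": "step_hand", "kwargs": {"rows": "0 0.0011 -0.0007 0.0107 0 0 0\n0 0.0011 -0.0007 0.0213 0 0 0\n0 0.0011 -0.0007 0.032 0 0 0\n0 0.0011 -0.0007 0.0427 0 0 0\n0 0.0011 -0.0007 0.0427 0 0 0\n0 0.0011 -0.0007 0.0427 0 0 0"}}

```text
clock: 14.1
tool_pos: [0.5657, -0.2219, -0.0222]
eef_rot: [-0.0, 1.0, 0.0, -0.0]
contact_force: [-0.2, 0.2, -0.8]
opening: 0.47
finger_force: 25.0
```

```bash
python3 go.py .5667 -.2214 -.0237
```

```text
d [-0.001   0.0005  0.0015] rot [ 0.    -0.001  0.   ] pos [ 0.5657 -0.2219 -0.0222] q [ 0.48  1.   -0.32  1.74  0.58  0.5   1.35] F [-0.2  0.2 -0.8] op 0.47 ff 25.0
```

Request:
{"fn": "step_hand", "kwargs": {"rows": "0 0 0 0.0027 0 0 0\n0 0 0 0.0027 0 0 0"}}

```text
clock: 14.3
tool_pos: [0.5661, -0.222, -0.0236]
eef_rot: [-0.0, 1.0, 0.0, 0.0]
contact_force: [0.5, -0.5, -1.8]
opening: 0.462
finger_force: 25.0
```

```bash
python3 go.py .5667 -.2214 -.0237
```

```text
d [-0.0006  0.0006  0.0001] rot [0. 0. 0.] pos [ 0.5661 -0.222  -0.0236] q [ 0.48  1.   -0.32  1.74  0.58  0.5   1.34] F [ 0.5 -0.5 -1.8] op 0.462 ff 25.0
```

In the tool's units: 0.15 m is 0.2, 0.043 m is 0.0573.

Request:
{"fn": "step_hand", "kwargs": {"rows": "0.6 0 0 0 0 0 0\n0.65 0 0 0 0 0 0\n0.65 0 0 0 0 0 0\n0.65 0 0 -0.0267 0 0 0\n0.65 0 0 -0.08 0 0 0\n0.65 0 0 -0.1333 0 0 0\n0.8 0.0133 0.04 -0.16 0 0 0\n0.8 0.0267 0.0933 -0.16 0 0 0\n0.8 0.04 0.1467 -0.16 0 0 0\n0.8 0.0573 0.2 -0.16 0 0 0"}}

```text
clock: 15.3
tool_pos: [0.523, -0.0707, 0.0967]
eef_rot: [0.0, 1.0, 0.0, 0.001]
contact_force: [0.4, -0.1, 0.1]
opening: 0.801
finger_force: 0.0
```

Request:
{"fn": "step_hand", "kwargs": {"rows": "0.8 0 0.0533 0 0 0 0\n0.8 0 0.1067 0 0 0 0\n0.8 0 0.16 0 0 0 0\n0.8 0 0.2133 0 0 0 0\n0.8 0 0.2667 0 0 0 0\n0.8 0 0.3067 0 0 0 0\n0.8 0 0.3147 0 0 0 0\n0.8 0 0.3147 0 0 0 0\n0.8 0 0.3147 0 0 0 0"}}

```text
clock: 16.2
tool_pos: [0.5228, 0.1616, 0.096]
eef_rot: [0.001, 1.0, -0.001, -0.0]
contact_force: [0.5, -0.1, 0.5]
opening: 0.8
finger_force: 0.0
```

```bash
python3 go.py .523 .1643 .01
```

```text
d [-0.0002  0.0029  0.086 ] rot [-0.002 -0.001 -0.002] pos [0.5228 0.1616 0.096 ] q [-0.19  0.75 -0.32  1.89  0.42  0.57  0.78] F [ 0.5 -0.1  0.5] op 0.8 ff 0.0
```

In the tool's units: 0.0875 m is 0.1167, 0.087 m is 0.116.

Request:
{"fn": "step_hand", "kwargs": {"rows": "0.8 0 0 0.0267 0 0 0\n0.8 0 0 0.0667 0 0 0\n0.8 0 0 0.1 0 0 0\n0.8 0 0 0.116 0 0 0\n0.8 0 0 0.1167 0 0 0\n0.8 0 0 0.1167 0 0 0", "force": 10}}

```text
clock: 16.8
tool_pos: [0.5233, 0.1632, 0.0092]
eef_rot: [0.001, 1.0, -0.0, 0.0]
contact_force: [0.1, 0.2, 0.1]
opening: 0.799
finger_force: 0.0
```

```bash
python3 go.py .523 .1643 .008
```

```text
d [0.0003 0.0011 0.0012] rot [-0.     0.    -0.001] pos [0.5233 0.1632 0.0092] q [-0.25  0.9  -0.22  1.93  0.49  0.37  0.71] F [0.1 0.2 0.1] op 0.799 ff 0.0
```

Request:
{"fn": "step_hand", "kwargs": {"rows": "0 0 0 0 0 0 0\n0 0 0 0 0 0 0\n0 0 0 0 0 0 0\n0 0 0 0 0 0 0\n0 0 0 0 0 0 0", "force": 10}}

```text
clock: 17.3
tool_pos: [0.5236, 0.1642, 0.0097]
eef_rot: [-0.0, 1.0, 0.0, 0.001]
contact_force: [-0.6, -1.0, 6.6]
opening: 0.627
finger_force: 10.0
```

```bash
python3 go.py .523 .1643 .008
```

```text
d [0.0006 0.0001 0.0017] rot [0.    0.002 0.   ] pos [0.5236 0.1642 0.0097] q [-0.26  0.89 -0.22  1.92  0.5   0.37  0.71] F [-0.6 -1.   6.6] op 0.627 ff 10.0
```

The grip shows a slight upward push, so I'll re-grip 3 mm lower for a safer overlap.

In the tool's units: 0.003 m is 0.004.

Request:
{"fn": "step_hand", "kwargs": {"rows": "0.75 0 0 0 0 0 0\n0.75 0 0 0.004 0 0 0\n0.75 0 0 0.004 0 0 0\n0.75 0 0 0.004 0 0 0", "force": 10}}

```text
clock: 17.7
tool_pos: [0.5225, 0.1639, 0.0054]
eef_rot: [-0.0, 1.0, -0.0, -0.0]
contact_force: [-0.6, 0.5, 0.6]
opening: 0.75
finger_force: 0.0
```

```bash
python3 go.py .523 .1643 .008
```

```text
d [-0.0005  0.0004 -0.0026] rot [-0.    -0.001  0.   ] pos [0.5225 0.1639 0.0054] q [-0.26  0.9  -0.22  1.93  0.5   0.37  0.71] F [-0.6  0.5  0.6] op 0.75 ff 0.0
```

Request:
{"fn": "step_hand", "kwargs": {"rows": "0 0 0 0 0 0 0\n0 0 0 0 0 0 0\n0 0 0 0 0 0 0\n0 0 0 0 0 0 0\n0 0 0 0 0 0 0", "force": 10}}

```text
clock: 18.2
tool_pos: [0.5228, 0.164, 0.0056]
eef_rot: [-0.0, 1.0, 0.0, -0.0]
contact_force: [0.8, -0.6, -2.6]
opening: 0.628
finger_force: 10.0
```

```bash
python3 go.py .523 .1643 .008
```

```text
d [-0.0002  0.0003 -0.0024] rot [ 0. -0.  0.] pos [0.5228 0.164  0.0056] q [-0.26  0.9  -0.22  1.93  0.5   0.37  0.71] F [ 0.8 -0.6 -2.6] op 0.628 ff 10.0
```

In the tool's units: -0.23 m is -0.3067, 0.0537 m is 0.0716.

Request:
{"fn": "step_hand", "kwargs": {"rows": "0 0 0 0 0 0 0\n0 0 0 -0.0133 0 0 0\n0 0 0 -0.04 0 0 0\n0 0 0 -0.08 0 0 0\n0 0.0133 -0.04 -0.1067 0 0 0\n0 0.0267 -0.0933 -0.1067 0 0 0\n0 0.04 -0.1467 -0.1067 0 0 0\n0 0.0533 -0.2 -0.1067 0 0 0\n0 0.0667 -0.2533 -0.1067 0 0 0\n0 0.0716 -0.3067 -0.1067 0 0 0", "force": 35}}

```text
clock: 19.2
tool_pos: [0.4678, -0.0678, 0.0864]
eef_rot: [-0.0, 1.0, -0.0, -0.0]
contact_force: [0.7, -0.5, -1.5]
opening: 0.619
finger_force: 35.0
```

Request:
{"fn": "step_hand", "kwargs": {"rows": "0 0 -0.0533 0 0 0 0\n0 0 -0.1067 0 0 0 0\n0 0 -0.16 0 0 0 0\n0 0 -0.1893 0 0 0 0\n0 0 -0.1953 0 0 0 0\n0 0 -0.1953 0 0 0 0\n0 0 -0.1953 0.0267 0 0 0\n0 0 -0.1953 0.0667 0 0 0\n0 0 -0.1953 0.0933 0 0 0\n0 0 -0.1953 0.0933 0 0 0"}}

```text
clock: 20.2
tool_pos: [0.4682, -0.2094, 0.0141]
eef_rot: [-0.002, 1.0, 0.001, -0.002]
contact_force: [0.2, 0.0, -0.8]
opening: 0.618
finger_force: 35.0
```

```bash
python3 go.py .4691 -.2122 -.0172
```

```text
d [-0.0011 -0.0029  0.0313] rot [ 0.002 -0.004  0.004] pos [ 0.4682 -0.2094  0.0141] q [ 0.5   0.87 -0.28  2.02  0.67  0.34  1.25] F [ 0.2  0.  -0.8] op 0.618 ff 35.0
```

In the tool's units: 0.027 m is 0.036, 0.02 m is 0.0267.

Request:
{"fn": "step_hand", "kwargs": {"rows": "0 -0.0007 0 0.0133 0 0 0\n0 -0.0007 0 0.0267 0 0 0\n0 -0.0007 0 0.036 0 0 0\n0 -0.0007 0 0.036 0 0 0\n0 -0.0007 0 0.036 0 0 0\n0 -0.0007 0 0.036 0 0 0"}}

```text
clock: 20.8
tool_pos: [0.47, -0.2127, -0.011]
eef_rot: [0.0, 1.0, -0.0, 0.0]
contact_force: [-0.1, -0.1, -1.8]
opening: 0.618
finger_force: 35.0
```

```bash
python3 go.py .4691 -.2122 -.0172
```

```text
d [0.0009 0.0005 0.0062] rot [-0.     0.001 -0.   ] pos [ 0.47   -0.2127 -0.011 ] q [ 0.47  0.92 -0.22  2.02  0.7   0.28  1.22] F [-0.1 -0.1 -1.8] op 0.618 ff 35.0
```

In the tool's units: 0.006 m is 0.008, 0.003 m is 0.004.

Request:
{"fn": "step_hand", "kwargs": {"rows": "0 0.0007 0 0.004 0 0 0\n0 0.0007 0 0.008 0 0 0\n0 0.0007 0 0.008 0 0 0\n0 0.0007 0 0.008 0 0 0"}}

```text
clock: 21.2
tool_pos: [0.4691, -0.2125, -0.0174]
eef_rot: [-0.0, 1.0, 0.0, -0.0]
contact_force: [-0.6, 0.6, -2.3]
opening: 0.621
finger_force: 35.0
```

Request:
{"fn": "step_hand", "kwargs": {"rows": "0 0 0 0.002 0 0 0\n0 0 0 0.002 0 0 0\n0 0 0 0.002 0 0 0"}}

```text
clock: 21.5
tool_pos: [0.4694, -0.2126, -0.0182]
eef_rot: [-0.0, 1.0, -0.0, 0.0]
contact_force: [-2.0, 0.4, 5.6]
opening: 0.621
finger_force: 38.4
```

```bash
python3 go.py .4691 -.2122 -.0172
```

```text
d [ 0.0003  0.0004 -0.001 ] rot [-0.     0.001  0.   ] pos [ 0.4694 -0.2126 -0.0182] q [ 0.46  0.93 -0.21  2.03  0.71  0.26  1.21] F [-2.   0.4  5.6] op 0.621 ff 38.4
```

Contact with the cup rim comes at reported −0.018, which confirms the 38 mm offset. Releasing and going back for the gear.

In the tool's units: -0.12 m is -0.16, 0.11 m is 0.1467.

Request:
{"fn": "step_hand", "kwargs": {"rows": "0 0 0 -0.002 0 0 0\n0.72 0 0 -0.002 0 0 0\n0.75 0 0 -0.002 0 0 0\n0.75 0 0 -0.002 0 0 0\n0.75 0 0 -0.0267 0 0 0\n0.75 0 0 -0.08 0 0 0\n0.9 0 0 -0.1333 0 0 0\n0.9 -0.0133 0.04 -0.16 0 0 0\n0.9 -0.0267 0.0933 -0.16 0 0 0\n0.9 -0.04 0.1467 -0.16 0 0 0"}}

```text
clock: 22.5
tool_pos: [0.5, -0.1021, 0.1021]
eef_rot: [0.001, 1.0, -0.0, 0.001]
contact_force: [0.4, -0.4, 0.9]
opening: 0.901
finger_force: 0.0
```

Request:
{"fn": "step_hand", "kwargs": {"rows": "0.9 -0.0107 0.0533 0 0 0 0\n0.9 -0.0213 0.1067 0 0 0 0\n0.9 -0.0315 0.16 0 0 0 0\n0.95 -0.0315 0.2133 0 0 0 0\n0.95 -0.0315 0.2667 0 0 0 0\n0.95 -0.0315 0.32 0 0 0 0\n0.95 -0.0315 0.3493 0 0 0 0\n0.95 -0.0315 0.356 0 0 0 0\n0.95 -0.0315 0.356 0 0 0 0"}}

```text
clock: 23.4
tool_pos: [0.5225, 0.1643, 0.1011]
eef_rot: [-0.001, 1.0, -0.0, -0.0]
contact_force: [-0.4, -1.2, 0.8]
opening: 0.95
finger_force: 0.0
```

```bash
python3 go.py .523 .1643 -.013
```

Run:
```python
from h import *
b=viewer.snapshot("side")[130:200,245:345,::-1]
cv2.imwrite('pics/c10.png',cv2.resize(b,(800,560),interpolation=cv2.INTER_CUBIC))
```

```text
d [-0.0005  0.      0.1141] rot [-0.001 -0.     0.001] pos [0.5225 0.1643 0.1011] q [-0.17  0.75 -0.36  1.88  0.45  0.59  0.75] F [-0.4 -1.2  0.8] op 0.95 ff 0.0
```

View pics/c10.png

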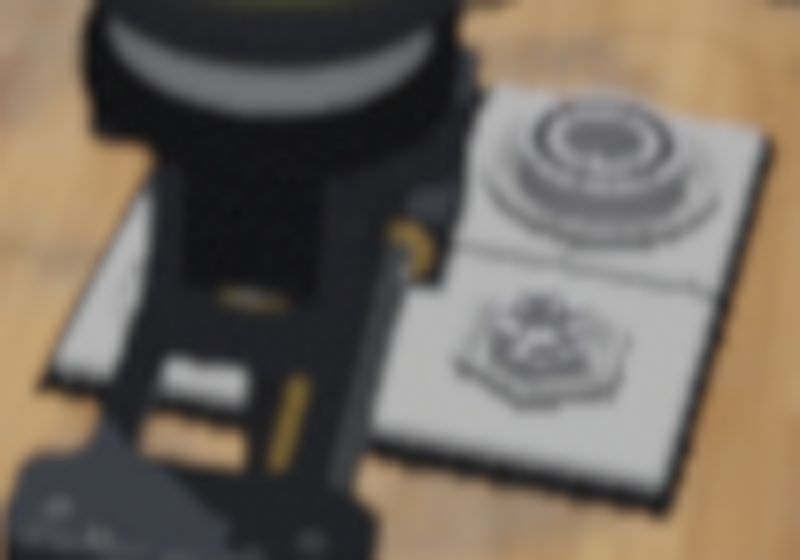

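The bearing sits level in the round cup at crop (600,150) and the nut in its hex cup at (540,335). Gear next.

In the tool's units: 0.112 m is 0.1493, 0.11 m is 0.1467.

Request:
{"fn": "step_hand", "kwargs": {"rows": "0.95 0 0 0.0267 0 0 0\n0.95 0 0 0.0667 0 0 0\n0.95 0 0 0.1067 0 0 0\n0.95 0 0 0.1333 0 0 0\n0.95 0 0 0.1467 0 0 0\n0.95 0 0 0.1493 0 0 0\n0.95 0 0 0.1493 0 0 0", "force": 12}}

```text
clock: 24.15
tool_pos: [0.5232, 0.1636, -0.0104]
eef_rot: [0.001, 1.0, -0.0, 0.0]
contact_force: [0.1, -0.4, -0.7]
opening: 0.953
finger_force: 0.0
```

```bash
python3 go.py .523 .1643 -.012
```

```text
d [0.0002 0.0007 0.0016] rot [-0.     0.    -0.001] pos [ 0.5232  0.1636 -0.0104] q [-0.26  0.93 -0.22  1.93  0.56  0.34  0.65] F [ 0.1 -0.4 -0.7] op 0.953 ff 0.0
```

Request:
{"fn": "step_hand", "kwargs": {"rows": "0 0 0 0 0 0 0\n0 0 0 0 0 0 0\n0 0 0 0 0 0 0\n0 0 0 0 0 0 0\n0 0 0 0 0 0 0", "force": 12}}

```text
clock: 24.65
tool_pos: [0.5234, 0.1645, -0.01]
eef_rot: [0.0, 1.0, 0.0, 0.001]
contact_force: [-0.1, -0.3, 6.6]
opening: 0.746
finger_force: 12.0
```

```bash
python3 go.py .523 .1643 -.012
```

```text
d [ 0.0004 -0.0002  0.002 ] rot [ 0.     0.001 -0.   ] pos [ 0.5234  0.1645 -0.01  ] q [-0.26  0.93 -0.22  1.93  0.56  0.34  0.65] F [-0.1 -0.3  6.6] op 0.746 ff 12.0
```

In the tool's units: -0.09 m is -0.12, -0.01 m is -0.0133.

Request:
{"fn": "step_hand", "kwargs": {"rows": "0 0 0 0 0 0 0\n0 0 0 0 0 0 0\n0 0 0 -0.0133 0 0 0\n0 0 0 -0.04 0 0 0\n0 0 0 -0.0667 0 0 0\n0 0 0 -0.0933 0 0 0\n0 0 0 -0.12 0 0 0\n0 0 0 -0.12 0 0 0", "force": 45}}

```text
clock: 25.45
tool_pos: [0.5239, 0.1651, 0.0814]
eef_rot: [-0.0, 1.0, 0.001, 0.002]
contact_force: [0.3, 1.0, -4.2]
opening: 0.736
finger_force: 45.0
```

Request:
{"fn": "step_hand", "kwargs": {"rows": "0 -0.0067 -0.0267 0 0 0 0\n0 -0.016 -0.08 0 0 0 0\n0 -0.0267 -0.1333 0 0 0 0\n0 -0.04 -0.1867 0 0 0 0\n0 -0.0533 -0.24 0 0 0 0\n0 -0.0667 -0.2933 0 0 0 0\n0 -0.07 -0.3467 0 0 0 0\n0 -0.07 -0.3787 0 0 0 0\n0 -0.07 -0.384 0 0 0 0\n0 -0.07 -0.384 0 0 0 0"}}

```text
clock: 26.45
tool_pos: [0.5742, -0.1243, 0.078]
eef_rot: [0.001, 1.0, 0.0, -0.001]
contact_force: [0.6, 0.5, -3.9]
opening: 0.73
finger_force: 45.0
```

```bash
python3 go.py .5759 -.1238 -.019
```

```text
d [-0.0019  0.0004  0.097 ] rot [ 0.    -0.002 -0.002] pos [ 0.5742 -0.1243  0.078 ] q [ 0.38  0.83 -0.43  1.77  0.53  0.65  1.21] F [ 0.6  0.5 -3.9] op 0.73 ff 45.0
```

In the tool's units: 0.067 m is 0.0893, 0.05 m is 0.0667.

Request:
{"fn": "step_hand", "kwargs": {"rows": "0 -0.0007 0 0.0267 0 0 0\n0 -0.0007 0 0.0667 0 0 0\n0 -0.0007 0 0.0893 0 0 0\n0 -0.0007 0 0.0893 0 0 0\n0 -0.0007 0 0.0893 0 0 0\n0 -0.0007 0 0.0893 0 0 0\n0 -0.0007 0 0.0893 0 0 0"}}

```text
clock: 27.15
tool_pos: [0.5768, -0.1232, 0.0133]
eef_rot: [-0.0, 1.0, 0.0, 0.001]
contact_force: [0.5, -0.8, -3.7]
opening: 0.734
finger_force: 45.0
```

```bash
python3 go.py .5759 -.1238 -.019
```

```text
d [ 0.0009 -0.0006  0.0323] rot [0.    0.002 0.001] pos [ 0.5768 -0.1232  0.0133] q [ 0.34  0.93 -0.36  1.79  0.6   0.52  1.16] F [ 0.5 -0.8 -3.7] op 0.734 ff 45.0
```

In the tool's units: 0.018 m is 0.024, 0.012 m is 0.016.

Request:
{"fn": "step_hand", "kwargs": {"rows": "0 0.0007 -0.0005 0.008 0 0 0\n0 0.0007 -0.0005 0.016 0 0 0\n0 0.0007 -0.0005 0.024 0 0 0\n0 0.0007 -0.0005 0.024 0 0 0"}}

```text
clock: 27.55
tool_pos: [0.5744, -0.1239, -0.0069]
eef_rot: [-0.0, 1.0, 0.0, -0.001]
contact_force: [0.5, -0.6, -4.5]
opening: 0.736
finger_force: 45.0
```

Request:
{"fn": "step_hand", "kwargs": {"rows": "0 0 0 0.0067 0 0 0\n0 0 0 0.012 0 0 0\n0 0 0 0.016 0 0 0\n0 0 0 0.016 0 0 0"}}

```text
clock: 27.95
tool_pos: [0.5749, -0.1238, -0.0183]
eef_rot: [-0.0, 1.0, 0.0, -0.0]
contact_force: [0.1, -0.7, -3.2]
opening: 0.736
finger_force: 45.0
```

```bash
python3 go.py .5759 -.1238 -.019
```

```text
d [-0.001   0.      0.0007] rot [ 0.    -0.001  0.   ] pos [ 0.5749 -0.1238 -0.0183] q [ 0.32  0.98 -0.32  1.8   0.62  0.47  1.13] F [ 0.1 -0.7 -3.2] op 0.736 ff 45.0
```

In the tool's units: -0.14 m is -0.1867, 0.11 m is 0.1467.

Request:
{"fn": "step_hand", "kwargs": {"rows": "0.8 0 0 0 0 0 0\n0.84 0 0 0 0 0 0\n0.84 0 0 0 0 0 0\n0.84 0 0 -0.0267 0 0 0\n0.84 0 0 -0.08 0 0 0\n0.84 0 0 -0.1333 0 0 0\n0.84 0 0 -0.1867 0 0 0\n0.84 0.04 0.04 -0.1867 0 0 0\n0.84 0.0533 0.0933 -0.1867 0 0 0\n0.84 0.0667 0.1467 -0.1867 0 0 0"}}

```text
clock: 28.95
tool_pos: [0.5249, -0.0135, 0.1232]
eef_rot: [0.001, 1.0, -0.0, 0.001]
contact_force: [0.6, 1.7, 0.1]
opening: 0.834
finger_force: 0.0
```

Request:
{"fn": "step_hand", "kwargs": {"rows": "0.84 0.0133 0.0533 0 0 0 0\n0.84 0.04 0.1067 0 0 0 0\n0.84 0.0667 0.16 0 0 0 0\n0.84 0.0667 0.2133 0 0 0 0\n0.84 0.0667 0.2667 0 0 0 0\n0.84 0.0667 0.32 0 0 0 0\n0.84 0.0667 0.3733 0 0 0 0\n0.84 0.0667 0.4267 0 0 0 0\n0.84 0.0667 0.4533 0 0 0 0\n0.84 0.0667 0.4533 0 0 0 0"}}

```text
clock: 29.95
tool_pos: [0.4743, 0.3309, 0.1229]
eef_rot: [-0.003, 1.0, 0.002, 0.0]
contact_force: [-0.5, 0.5, 0.0]
opening: 0.842
finger_force: 0.0
```

Run:
```python
from h import *
a=viewer.snapshot("top")[140:240,280:380,::-1];b=viewer.snapshot("side")[130:200,245:345,::-1]
cv2.imwrite('pics/c11.png',np.hstack([cv2.resize(a,(400,400),interpolation=cv2.INTER_CUBIC),cv2.resize(b,(400,400),interpolation=cv2.INTER_CUBIC)]))
```

```text
(no output)
```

View pics/c11.png

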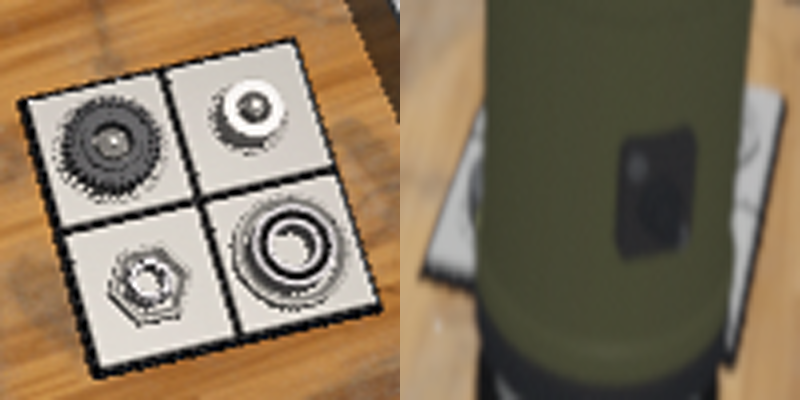

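The top view shows all four parts home in their holders: gear (110,145), sleeve (254,107), nut (148,285) and bearing (293,245). Handing in.

Request:
{"fn": "step_hand", "kwargs": {"rows": "0.84 0 0 0 0 0 0\n0.84 0 0 0 0 0 0\n0.84 0 0 0 0 0 0"}}

```text
clock: 30.35
tool_pos: [0.4756, 0.3246, 0.1223]
eef_rot: [0.001, 1.0, -0.0, 0.0]
contact_force: [0.6, 0.8, -0.1]
opening: 0.839
finger_force: 0.0
```

```bash
python3 -c "
from plant import r, viewer, order, probe_bus
print(order.finish_job())"
```

```text
the job is handed in; nothing more can be done
None
```

I moved the nut, sleeve, bearing and gear into their own holders and handed the job in at about 30 s; the last top view showed all four seated, but no verdict came back, and I had to correct for the reported tool height reading about 38 mm too low.

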